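Shut and lock the lamp-house cover

ROBOT

A 7-joint arm with a two-finger parallel gripper is mounted at the origin on the work surface. World frame = base frame: x ahead of the robot, y to its left, z up, the work surface at z = 0. Lengths are in m, angles in rad, forces in N, time in s.
With the tool pointing down it reaches from about 0.425 to 0.825 m from the base axis. Payload 3.6 kg.
Tool frame: the origin (TCP) lies midway between the tips of the shut fingers; the grasp point (between the pads) lies 19 mm behind it; z points along the fingers, y is the line along which they close (so a half turn about z gives the same grasp; the last joint's range is limited). The gripper opens to 93 mm and grips with 3 to 60 N. Pads are 15 mm wide; open, the fingers measure 128 mm over their backs; the gripper's body (75 mm by 188 mm) begins 65 mm behind the grasp point.
Start: joints at [-1.141, 0.615, -0.013, 1.423, 0.008, 1.103, -0.04], TCP at [0.287, 0.583, 0.219] pointing down, gripper open.
Joint ranges: [-3.12, 3.12], [-0.3, 2.06], [-1.34, 1.32], [0.26, 2.42], [-1.36, 4.5], [0.01, 1.98], [-2.84, 2.84]. Speed limits (rad/s): [2.79, 2.79, 3.14, 3.14, 3.14, 3.14, 3.14].

INTERFACE

Orientations are given as a unit quaternion [x, y, z, w].
In Python, from station import read_state, grab_frame, job_done, spot_in, cut_out gives the robot as it stands.
- The arm moves only by the shell command python3 -m handwheel 'ROWS' [FORCE]. ROWS is JSON, a list that holds one entry, the list of rows, each a list of 7 numbers: the shift along the tool's x, y, z in units of 150 mm (1.0 is 150 mm), then the turn, a rotation vector about the tool's x, y, z in units of 360 degrees (1.0 is 360 degrees), then the opening, from 0 (shut) to 1 (fully open). A call has 1 to 12 rows; each row is the pose to reach, as a shift and turn from the pose commanded when the call began, along the tool's axes at that moment, turning the shorter way round; what a row does not reach only later rows make up. A row lasts 1/10 s, in which the tool goes at most 50 mm and 8.59 degrees, less where a joint would pass 70% of its speed; a pose out of reach is approached as far as the arm can. A call with a number of a shift or a turn outside -1 to 1 is refused whole. A call with a gripper value outside its range is refused whole. The fingers move at their own pace and stop on an object; FORCE is the grip in N (left out, the last holds). Time passes only in rows, so rows that repeat a pose let the fingers close. It gives the time, the measured TCP pose, the force, the opening and the grip force at its end, in the units of the state.
- read_state(): the state, without advancing time (a new reading comes with each control period).
- grab_frame(name): name is "side" or "top" or "wrist"; returns a dict with "pixels" (400x640x3 uint8, red, green, blue), "camera_matrix" (3x3 intrinsics, pixels), "extrinsics" (4x4, takes a point from camera to world coordinates). Camera axes: x right, y up, looking along -z (the intrinsics and any distortion apply to the point x, -y, -z); pixel columns grow to the right and rows downward; lengths in m; the calibration is good to about 2 mm. A picture is of the moment at which its call begins. There is no depth.
- job_done(): hands the job in; it is judged then, once.
Trained networks look in the newest picture that a camera, given by its name, has taken for a name from the list of things; names that differ only in an ending like _2 or _b are one class to them, and where a whole thing is asked for, a point or a joint stands for the part that bears it (a point fixed in the world has none). Each returns a list of dicts, best first, with "p" (0 to 1); they miss things now and then, are a little off and sometimes report something else, mostly with a low value. They report only what shows in the picture. A call takes as long as a camera call.
- spot_in(camera, target): "extent" ([centre column, centre row, width, height] in pixels, round what is visible of it).
- cut_out(camera, target): "mask" (400x640 bool, what is visible of it) and "extent" ([centre column, centre row, width, height] in pixels, round what is visible of it).
The state is a dict: "time_s": time; "joint_positions": joint angles; "qvel": joint speeds; "tau": joint torques, N m; "position": TCP position; "orientation": TCP orientation; "force": force on the tool from outside, world axes, zero at the start; "ft_torque": the same for the moment, N m; "grip_width": finger opening in m; "gripper_force": force on a finger pad.
Only numpy, scipy, OpenCV 4.12 (cv2) and the standard library are available. Lean on these libraries where they do the work, as an engineer would, in place of code of your own. Each camera call takes 0.05 s, during which the arm holds its last target. There are 200 camera calls.

TASK

The blue service cover on top of the microscope's white lamp house has been left slid open. With the fingertips only, push the cover fully home against the white end wall, then use the slot in the round cam fastener on it to turn the fastener clockwise (seen from above) a quarter turn until it stops and the cover is locked, and take the hand away. Do not pick up, push or knock the objective, the oil bottle or the slide box standing nearby.

Things in the scene. Friction and masses are not known exactly. Their poses are not given: they have to be found in the camera images.
- lamphouse: White metal lamp house fixed to the bench, 160 mm along its x, 300 mm along its y; origin at the centre of its underside, z up. On top the blue cover slides along its y between two white side rails 14 mm wide. Cover closes towards -y, where it meets a white end wall 12 mm thick. Rails and wall rise to 72 mm above the bench. A dark gap between cover and end wall shows that it is open.
- cover_plate (a point): Centre of the top face of the blue cover plate, 68 mm above the bench; moves with the cover, axes as the lamp house's. The plate is 130 mm (x) by 170 mm (y), 8 mm thick, and cannot be lifted off. The fastener's axis lies 15 mm from this point towards -y.
- cover (a joint): How far the cover is slid open along the lamp house's +y, in m: 0 = fully home against the end wall, 0.08 = far stop. About 5 N of friction; it stays where it is left. It can be pushed by a fingertip in the fastener's slot, which bears on the slot's end.
- fastener_slot (a point): Centre of the floor of the fastener's slot, on its turning axis, 58 mm above the bench. The fastener is a bare metal disc 100 mm across, its top 76 mm above the bench. The slot through its centre has a black floor, is 30 mm wide, 78 mm long, 18 mm deep, closed at both ends, open above. The point moves with the fastener: its y axis lies along the slot, x across it, z up.
- fastener (a joint): Turn of the fastener in rad, clockwise seen from above: 0 = open (slot along the lamp house's y), 1.571 = locked, at its stop (slot along the lamp house's x, ends at the green marks). About 0.07 N m of friction; stays where left. With the cover home a cam tongue beneath then swings behind a post and locks it; turned too early, the tongue keeps the cover from going home.
- objective: Loose steel microscope objective standing on the bench, three stepped cylinders, 32 mm in diameter at the foot, 45 mm tall; origin at the centre of its underside. Leave alone.
- oil_bottle: Loose amber immersion-oil bottle with a black cap standing on the bench, 28 mm in diameter, 55 mm tall; origin at the centre of its underside. Leave alone.
- slide_box: Loose green microscope-slide box lying on the bench, 45 x 80 x 26 mm (x, y, z); origin at the centre of its underside. Leave alone.

How it is judged:
By the outcome, as a careful person would: the job done as asked, in the order asked, and still so for the second after the job is handed in, with the robot touching nothing.
It also fails if it takes over 45 s, if anything falls off the work surface, if the arm or the gripper's body presses on something with over 40 N, if the wrist force passes 120 N, or if a joint passes its speed limit or range.

## Working session

There is one attempt and no reset: what is moved stays moved. The work goes in short steps, Python scripts to look and compute and a shell command to move; the robot and the scene stay as the last step left them, time stands still between calls to the robot, and variables do not carry over. Pictures are saved under pics/ and viewed, at most 10 in all, crops included, and the job is handed in when it is done.

```bash
mkdir -p pics; cat > h.py <<'E'
import numpy as np, cv2
from station import *
def save(cam,name):
    f=grab_frame(cam); cv2.imwrite('pics/'+name,f['pixels'][:,:,::-1]); return f
def back(f,uv,z):
    K=np.array(f['camera_matrix']);T=np.array(f['extrinsics'])
    d=np.linalg.inv(K)@np.array([uv[0],uv[1],1.]); d=T[:3,:3]@np.array([d[0],-d[1],-d[2]])
    o=T[:3,3]; return o+d*(z-o[2])/d[2]
E
python3 - <<'E'
from h import *
s=read_state();print({k:np.round(s[k],3) for k in('time_s','position','orientation','force','grip_width')})
for c in('top','side'):
    f=save(c,c+'1.png');print(c,np.round(f['extrinsics'],3).tolist(),f['camera_matrix'])
    for t,z in(('lamphouse',.072),('cover_plate',.068),('fastener_slot',.076),('objective',.02),('oil_bottle',.03),('slide_box',.013)):
        r=cut_out(c,t)
        for q in r[:1]:
            e=q['extent'];m=cv2.minAreaRect(np.argwhere(q['mask'])[:,::-1].astype(np.float32))
            print(t,round(q['p'],2),np.round(e),np.round(m[0]),np.round(m[1]),round(m[2]),back(f,m[0],z).round(3))
E
```

```text
{'time_s': np.float64(0.0), 'position': array([0.286, 0.583, 0.217]), 'orientation': array([ 0.226,  0.974, -0.001, -0.   ]), 'force': array([ 0.399,  0.326, -0.336]), 'grip_width': np.float64(0.093)}
top [[-0.015, 0.989, -0.15, 0.544], [-1.0, -0.017, -0.01, 0.005], [-0.012, 0.149, 0.989, 0.698], [0.0, 0.0, 0.0, 1.0]] [[403.27405355   0.         321.38597038]
 [  0.         403.27405355 203.96076692]
 [  0.           0.           1.        ]]
lamphouse 0.76 [339. 244. 212. 148.] [335. 247.] [200. 110.] 14 [ 0.572 -0.008  0.072]
cover_plate 0.74 [345. 248. 126. 111.] [342. 246.] [111.  84.] 15 [ 0.573 -0.02   0.068]
fastener_slot 0.72 [353. 248.  63.  62.] [352. 248.] [64. 64.] 45 [ 0.569 -0.034  0.076]
objective 0.62 [350. 166.  17.  22.] [350. 166.] [20. 17.] 90 [ 0.712 -0.039  0.02 ]
oil_bottle 0.71 [413. 166.  18.  21.] [411. 166.] [16. 21.] 45 [ 0.707 -0.141  0.03 ]
side [[-0.9, 0.228, -0.373, 0.327], [-0.436, -0.504, 0.745, 0.613], [-0.018, 0.833, 0.553, 0.507], [0.0, 0.0, 0.0, 1.0]] [[518.27395304   0.         317.43062464]
 [  0.         518.27395304 198.26024052]
 [  0.           0.           1.        ]]
lamphouse 0.91 [350. 224. 195. 161.] [349. 213.] [119. 204.] 51 [0.563 0.042 0.072]
cover_plate 0.75 [354. 197. 131.  78.] [357. 197.] [ 63. 122.] 58 [ 0.57  -0.008  0.068]
fastener_slot 0.94 [365. 188.  64.  39.] [364. 188.] [39. 64.] 90 [ 0.566 -0.025  0.076]
objective 0.59 [286. 188.  17.  23.] [284. 187.] [14. 21.] 59 [ 0.725 -0.051  0.02 ]
oil_bottle 0.82 [314. 161.  14.  29.] [315. 162.] [29. 14.] 90 [ 0.706 -0.137  0.03 ]
slide_box 0.72 [357. 200. 128.  78.] [355. 194.] [ 67. 115.] 53 [ 0.606 -0.093  0.013]
```

View pics/top1.png

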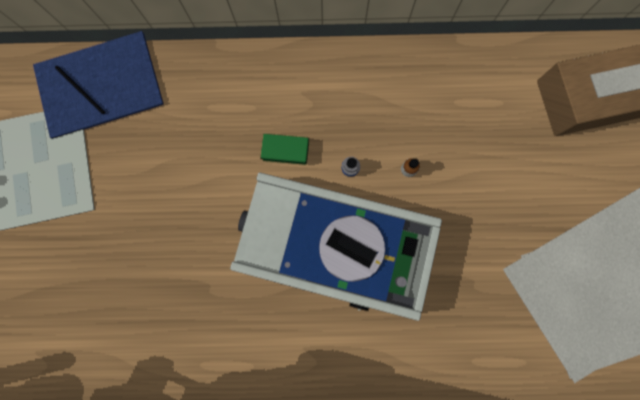

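View pics/side1.png

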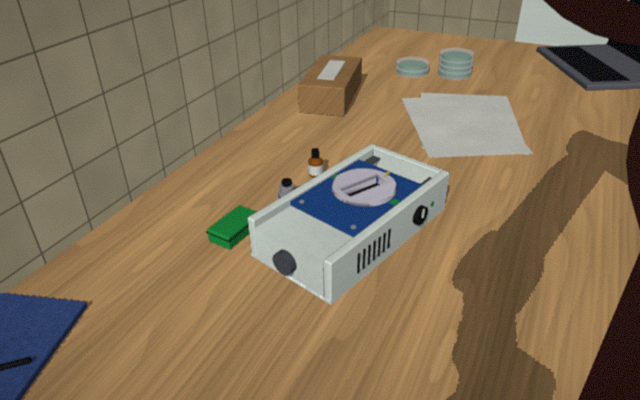

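The top view shows the house tilted about 14°. Its end wall is on the right (around 425,270) and the gap shows between x≈390 and 430. The disc is at (352,248) with its slot along the house's long axis. The box, objective and bottle stand above the house in the image (y≈150–166), which is the far side from the robot. I'm moving above the fastener.

```bash
R='[-0.872,-0.71,0,0,0,0,0.32]'
python3 -m handwheel '[[[-0.872,-0.71,0,0,0,0,0.32],[-0.872,-0.71,0,0,0,0,0.32],[-0.872,-0.71,0,0,0,0,0.32],[-0.872,-0.71,0,0,0,0,0.32]]]' 
python3 -m handwheel '[[[-0.872,-0.71,0,0,0,0,0.32],[-0.872,-0.71,0,0,0,0,0.32],[-0.872,-0.71,0,0,0,0,0.32],[-0.872,-0.71,0,0,0,0,0.32]]]' 
python3 -m handwheel '[[[-0.872,-0.71,0,0,0,0,0.32],[-0.872,-0.71,0,0,0,0,0.32],[-0.872,-0.71,0,0,0,0,0.32],[-0.872,-0.71,0,0,0,0,0.32]]]' 
python3 -m handwheel '[[[-0.872,-0.71,0,0,0,0,0.32],[-0.872,-0.71,0,0,0,0,0.32],[-0.872,-0.71,0,0,0,0,0.32],[-0.872,-0.71,0,0,0,0,0.32],[-0.872,-0.71,0,0,0,0,0.32]]]'
python3 -m handwheel '[[[0,0,0,0,0,-0.033,0.32],[0,0,0,0,0,-0.033,0.32],[0,0,0,0,0,-0.033,0.32]]]'
python3 - <<'E'
from h import *
s=read_state();print(s['joint_positions'],s['position'],s['orientation'],s['force'],s['grip_width'])
f=save('wrist','w1.png')
for t,z in(('cover_plate',.068),('fastener_slot',.076)):
    for q in cut_out('wrist',t)[:1]:
        m=cv2.minAreaRect(np.argwhere(q['mask'])[:,::-1].astype(np.float32))
        print(t,q['p'],np.round(q['extent']),m,back(f,m[0],z).round(4))
E
```

```text
time_s: 1.1
position: [0.3607, 0.4242, 0.219]
orientation: [0.23, 0.973, -0.001, 0.001]
force: [0.9, 0.4, -0.2]
grip_width: 0.0657
gripper_force: 0.0
time_s: 1.5
position: [0.4301, 0.2716, 0.219]
orientation: [0.23, 0.973, -0.001, 0.001]
force: [-0.0, 0.1, 0.6]
grip_width: 0.0337
gripper_force: 0.0
time_s: 1.9
position: [0.5002, 0.118, 0.219]
orientation: [0.23, 0.973, -0.001, 0.001]
force: [0.2, 0.6, -0.8]
grip_width: 0.0295
gripper_force: 0.0
time_s: 2.4
position: [0.5695, -0.0337, 0.2185]
orientation: [0.229, 0.973, -0.001, 0.001]
force: [-0.7, 0.0, -0.3]
grip_width: 0.0299
gripper_force: 0.0
time_s: 2.7
position: [0.5681, -0.0269, 0.2187]
orientation: [0.123, 0.992, 0.001, -0.0]
force: [-0.2, 0.5, -0.1]
grip_width: 0.0298
gripper_force: 0.0
[ 0.00215171  0.48683511  0.01204477  1.66607602 -0.00914589  0.98902952
  1.34264   ] [ 0.56805278 -0.02689479  0.2187081 ] [ 1.22680745e-01  9.92445669e-01  9.80729460e-04 -2.58814529e-04] [-0.24935252  0.53115735 -0.13654006] 0.029843684198024648
cover_plate 0.6 [336. 186. 188. 135.] ((333.251708984375, 185.37960815429688), (184.30101013183594, 131.84161376953125), 1.6723943948745728) [ 0.571  -0.0173  0.068 ]
fastener_slot 0.72 [317. 186. 101. 106.] ((317.3000183105469, 187.60000610351562), (102.41191101074219, 103.75355529785156), 63.43495178222656) [ 0.5677 -0.0322  0.076 ]
```

View pics/w1.png

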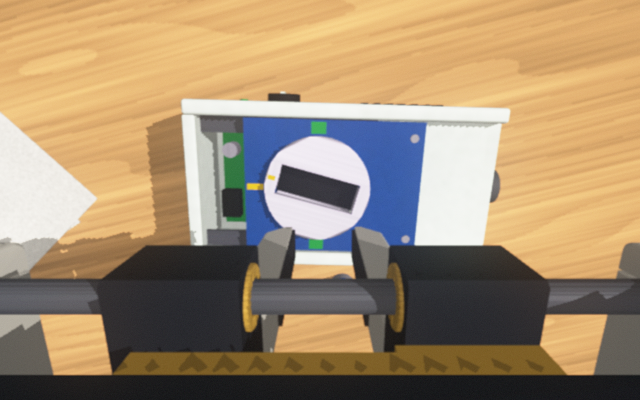

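The wrist view shows the slot running from (276,170) to (358,210). It's already turned about 12° clockwise relative to the house, so I need to turn it back to 0 before pushing. I'll measure this precisely.

```bash
cat >> h.py <<'E'
def look(cam='wrist'):
    """slot centre/angle from rim of disc + black floor, plate edges"""
    f=grab_frame(cam);g=cv2.cvtColor(f['pixels'],cv2.COLOR_RGB2HSV)
    q=[q for q in cut_out(cam,'fastener_slot')][0]; e=q['extent']
    roi=np.zeros((400,640),np.uint8);cv2.circle(roi,(int(e[0]),int(e[1])),int(max(e[2:])*.46),255,-1)
    d=((g[:,:,2]<70)&(roi>0)).astype(np.uint8)
    n,l,st,c=cv2.connectedComponentsWithStats(d);i=1+np.argmax(st[1:,4])
    r=cv2.minAreaRect(np.argwhere(l==i)[:,::-1].astype(np.float32));b=cv2.boxPoints(r)
    P=np.array([back(f,p,.060)[:2] for p in b]);E=P[1]-P[0];F=P[2]-P[1];L=E if np.hypot(*E)>np.hypot(*F) else F
    L=L*np.sign(L[1])
    b=(cv2.inRange(g,(105,130,40),(128,255,255)));n,l,st,c=cv2.connectedComponentsWithStats(b);i=1+np.argmax(st[1:,4])
    rp=cv2.minAreaRect(np.argwhere(l==i)[:,::-1].astype(np.float32));pb=cv2.boxPoints(rp)
    Q=np.array([back(f,p,.068)[:2] for p in pb])
    print('slot c',P.mean(0).round(4),'len',np.hypot(*E).round(3),np.hypot(*F).round(3),'ang',np.degrees(np.arctan2(L[1],L[0])).round(1),'disc',back(f,e[:2],.076).round(4),'px',r)
    print('plate',Q.mean(0).round(4),[np.degrees(np.arctan2(*(Q[k+1]-Q[k])[::-1])).round(1) for k in(0,1,2)],[np.hypot(*(Q[k+1]-Q[k])).round(3) for k in(0,1)],rp)
    return f
E
python3 - <<'E'
from h import *
f=look();top=look('top')
# house edges (wrist): outer far rail, end wall corners
for p in((183,101),(508,111),(183,115),(508,122)): print(p,back(f,p,.072).round(4))
for p in((260,176),(440,218),(421,317),(233,268)): print(p,back(top,p,.072).round(4))
E
```

```text
slot c [ 0.5706 -0.0339] len 0.024 0.075 ang 60.1 disc [ 0.5669 -0.0309  0.076 ] px ((317.70660400390625, 186.62594604492188), (76.48782348632812, 24.03333282470703), 15.422160148620605)
plate [0.5795 0.0155] [np.float64(163.5), np.float64(73.9), np.float64(-11.9)] [np.float64(0.122), np.float64(0.1)] ((369.69952392578125, 182.21377563476562), (108.6595687866211, 124.02973937988281), 1.9749338626861572)
slot c [0.5485 0.0477] len 0.009 0.031 ang 27.6 disc [0.5406 0.0569 0.076 ] px ((299.2743225097656, 262.2959289550781), (19.703271865844727, 6.030553340911865), 62.10273361206055)
plate [0.5427 0.0567] [np.float64(-15.5), np.float64(-106.0), np.float64(164.0)] [np.float64(0.027), np.float64(0.039)] ((293.1038513183594, 266.1192321777344), (24.820737838745117, 17.891983032226562), 15.255120277404785)
(183, 101) [ 0.462  -0.1309  0.072 ]
(508, 111) [0.5423 0.151  0.072 ]
(183, 115) [ 0.4735 -0.1352  0.072 ]
(508, 122) [0.552  0.1499 0.072 ]
(260, 176) [0.6851 0.1084 0.072 ]
(440, 218) [ 0.6133 -0.1728  0.072 ]
(421, 317) [ 0.4642 -0.1355  0.072 ]
(233, 268) [0.5412 0.1489 0.072 ]
```

House axis ≈75° and slot ≈60°, so the fastener is about 15° early. The cover is open about 47 mm. I'll align with the slot and descend partway.

```bash
python3 -m handwheel '[[[-0.016,-0.037,0.2,0,0,0.044,0.32],[-0.016,-0.037,0.4,0,0,0.044,0.32],[-0.016,-0.037,0.667,0,0,0.044,0.32],[-0.016,-0.037,0.667,0,0,0.044,0.32],[-0.016,-0.037,0.667,0,0,0.044,0.32]]]'
python3 - <<'E'
from h import *
save('wrist','w2.png');save('side','s2.png')
a=cv2.imread('pics/w2.png');b=cv2.imread('pics/s2.png')[100:300,240:500]
cv2.imwrite('pics/c2.png',np.vstack([a[100:,100:540][:300],cv2.resize(b,(440,300),interpolation=cv2.INTER_CUBIC)]))
E
```

```text
time_s: 3.55
position: [0.5694, -0.0356, 0.1188]
orientation: [0.26, 0.966, -0.0, -0.0]
force: [0.3, 0.0, 1.2]
grip_width: 0.0298
gripper_force: 0.0
```

View pics/c2.png

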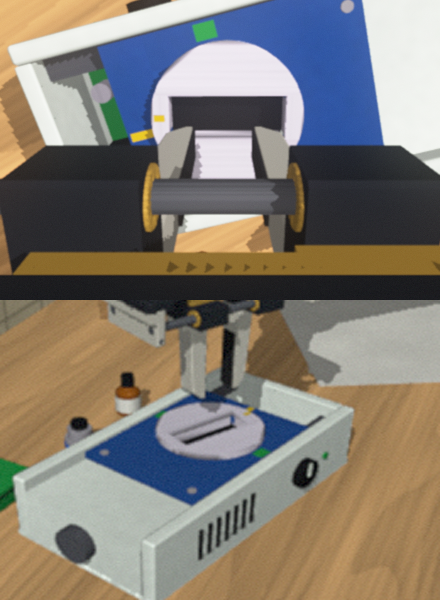

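```bash
python3 - <<'E'
from h import *
f=grab_frame('wrist');s=read_state()
for p in((272,196),(385,196),(275,232),(385,232)):
    w=back(f,p,.076);d=w[:2]-np.array(s['position'][:2]);x,y=s['orientation'][:2]
    ty=np.array([2*x*y,2*y*y-1]);tx=np.array([2*x*x-1,2*x*y])
    print(p,w.round(4),'tool x,y mm',(1000*d@tx).round(1),(1000*d@ty).round(1))
v=f['pixels'][190:245:2,328].mean(-1);print(v.round())
E
```

```text
(272, 196) [ 0.5411 -0.057   0.076 ] tool x,y mm 15.2 -33.3
(385, 196) [0.5778 0.0063 0.076 ] tool x,y mm 15.2 39.8
(275, 232) [ 0.563  -0.0685  0.076 ] tool x,y mm -9.5 -32.2
(385, 232) [ 0.5998 -0.0052  0.076 ] tool x,y mm -9.5 41.0
[232. 207.  60.  56.  57.  52.  57.  58.  59.  58.  59.  55.  56.  56.
  58.  56.  55.  53.  69. 185. 201. 157. 180. 226. 228. 231. 234. 234.]
```

The across-slot alignment is within 1 mm, and the slot centre is about +3.5 mm along it. I'm inserting now.

```bash
python3 -m handwheel '[[[0,0.023,0.1,0,0,0,0.32],[0,0.023,0.2,0,0,0,0.32],[0,0.023,0.26,0,0,0,0.32],[0,0.023,0.3,0,0,0,0.32],[0,0.023,0.33,0,0,0,0.32],[0,0.023,0.36,0,0,0,0.32],[0,0.023,0.36,0,0,0,0.32]]]'
```

```text
time_s: 4.4
position: [0.5709, -0.0328, 0.0644]
orientation: [0.26, 0.966, -0.0, -0.0]
force: [-0.6, -0.5, -1.1]
grip_width: 0.03
gripper_force: 0.0
```

```bash
python3 -m handwheel '[[[0,0,0,0,0,-0.02,0.32],[0,0,0,0,0,-0.04,0.32],[0,0,0,0,0,-0.05,0.32],[0,0,0,0,0,-0.06,0.32],[0,0,0,0,0,-0.068,0.32],[0,0,0,0,0,-0.075,0.32],[0,0,0,0,0,-0.075,0.32]]]'
python3 - <<'E'
from h import *
s=read_state();print(s['ft_torque'],s['joint_positions'][6])
save('wrist','w3.png')
for t in ['fastener_slot']:
    q=cut_out('top',t)
f=save('top','t3.png')
a=cv2.imread('pics/w3.png')[60:360,100:540];b=cv2.resize(cv2.imread('pics/t3.png')[160:330,220:460],(440,300))
cv2.imwrite('pics/c3.png',np.vstack([a,b]))
E
```

```text
time_s: 5.1
position: [0.5707, -0.0328, 0.0648]
orientation: [0.028, 1.0, 0.0, -0.0]
force: [-1.7, 0.7, 0.5]
grip_width: 0.0296
gripper_force: 1.0
[ 0.0513837   0.22683813 -0.0027814 ] 1.4711557196817637
```

View pics/c3.png

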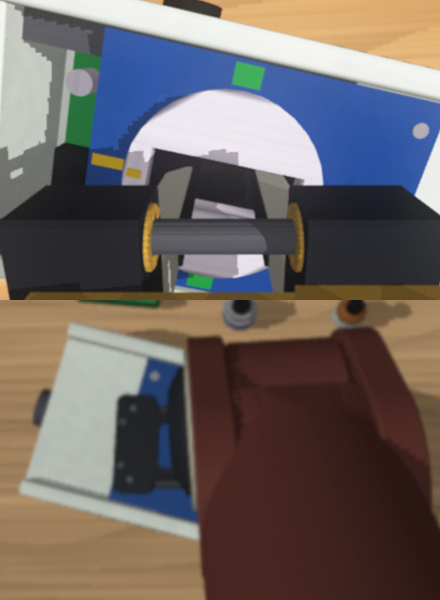

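```bash
python3 - <<'E'
from h import *
f=grab_frame('wrist')
g=cv2.imread('pics/w3.png')[60:360,100:540]
def ang(a,b,z):
    d=back(f,(b[0]+100,b[1]+60),z)-back(f,(a[0]+100,a[1]+60),z);return np.degrees(np.arctan2(d[1],d[0]))
print('slot',ang((152,149),(302,181),.076),'rail inner',ang((100,23),(438,101),.068),'rail top outer',ang((208,0),(438,67),.072))
cv2.imwrite('pics/z3.png',cv2.resize(g[:200],(792,360),interpolation=cv2.INTER_CUBIC))
E
```

```text
slot 74.18910505265451 rail inner 74.24007613561153 rail top outer 71.56251218453075
```

View pics/z3.png

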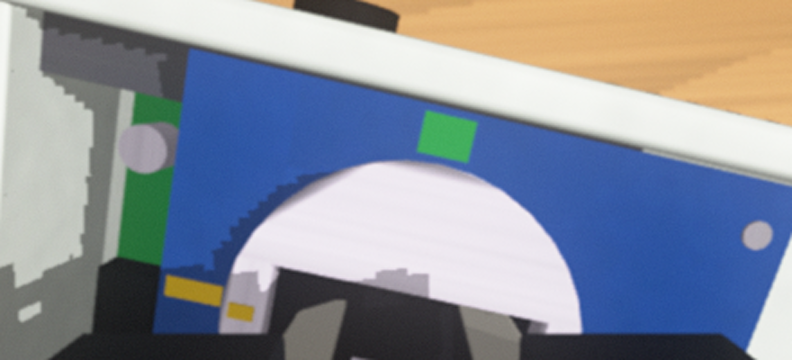

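The slot is parallel to the rail (74.2° each). I'll nudge a bit further to feel for the stop.

```bash
python3 -m handwheel '[[[0,0,0,0,0,-0.004,0.32],[0,0,0,0,0,-0.008,0.32],[0,0,0,0,0,-0.008,0.32]]]'
python3 - <<'E'
from h import *
s=read_state();print(s['ft_torque'],s['force'],s['orientation'])
E
```

```text
time_s: 5.6
position: [0.5707, -0.0328, 0.0648]
orientation: [0.004, 1.0, 0.001, -0.0]
force: [-3.0, 0.7, 4.2]
grip_width: 0.0298
gripper_force: 17.8
[ 0.16916995  0.53537047 -1.20169757] [-2.96780383  0.68764685  4.16863631] [ 4.33116916e-03  9.99990432e-01  5.22594461e-04 -3.22904773e-04]
```

The stop is found, so the fastener is at 0. Next I straighten in the slot and push home.

```bash
python3 -m handwheel '[[[0,0,0,0,0,0.02,0.32],[0,0,0,0,0,0.041,0.32],[0,0,0,0,0,0.041,0.32]]]' 
python3 -m handwheel '[[[0,-0.05,0,0,0,0,0.32],[0,-0.1,0,0,0,0,0.32],[0,-0.15,0,0,0,0,0.32],[0,-0.2,0,0,0,0,0.32],[0,-0.25,0,0,0,0,0.32],[0,-0.28,0,0,0,0,0.32],[0,-0.3,0,0,0,0,0.32],[0,-0.3,0,0,0,0,0.32]]]'
```

```text
time_s: 5.9
position: [0.5719, -0.0325, 0.0646]
orientation: [0.129, 0.992, -0.0, 0.001]
force: [-0.7, 0.5, -0.2]
grip_width: 0.0298
gripper_force: 0.0
time_s: 6.7
position: [0.5595, -0.0759, 0.0646]
orientation: [0.13, 0.991, 0.001, 0.0]
force: [1.5, 4.2, -1.2]
grip_width: 0.0299
gripper_force: 2.0
```

```bash
python3 -m handwheel '[[[0,-0.02,0,0,0,0,0.32],[0,-0.03,0,0,0,0,0.32],[0,-0.03,0,0,0,0,0.32]]]' 
python3 -m handwheel '[[[0,-0.01,0,0,0,0,0.32],[0,-0.02,0,0,0,0,0.32],[0,-0.02,0,0,0,0,0.32]]]' 
python3 - <<'E'
from h import *
s=read_state();print(s['ft_torque'],s['force'],s['position'])
save('wrist','w4.png')
E
```

```text
time_s: 7.0
position: [0.5583, -0.0802, 0.0645]
orientation: [0.13, 0.991, 0.0, 0.0]
force: [1.4, 5.3, -0.3]
grip_width: 0.0297
gripper_force: 2.3
time_s: 7.3
position: [0.5575, -0.0832, 0.0645]
orientation: [0.13, 0.991, 0.0, -0.0]
force: [1.5, 4.5, -1.8]
grip_width: 0.0296
gripper_force: 2.3
[ 1.02436177 -0.2633739   0.00863754] [ 1.54653608  4.51753191 -1.84528834] [ 0.55746824 -0.08323704  0.06453409]
```

View pics/w4.png

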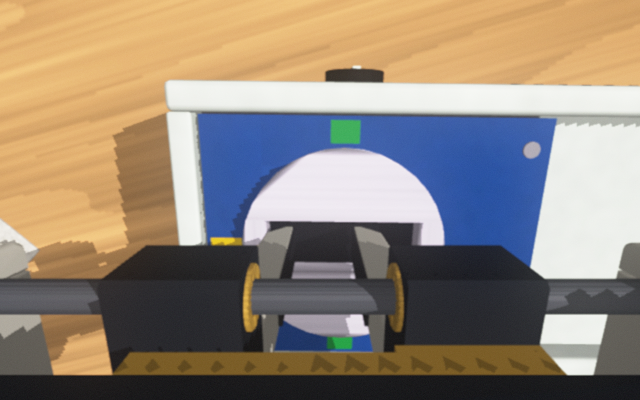

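Only a sliver of gap is left (columns 197–203, about 1–2 mm). I'll creep on until the force rises.

```bash
python3 -m handwheel '[[[0,-0.008,0,0,0,0,0.32],[0,-0.015,0,0,0,0,0.32],[0,-0.015,0,0,0,0,0.32]]]' 
python3 -m handwheel '[[[0,-0.008,0,0,0,0,0.32],[0,-0.008,0,0,0,0,0.32]]]'
```

```text
time_s: 7.65
position: [0.557, -0.0851, 0.0646]
orientation: [0.13, 0.991, 0.0, 0.0]
force: [2.0, 4.7, -1.9]
grip_width: 0.0295
gripper_force: 2.5
time_s: 7.85
position: [0.5569, -0.0852, 0.0646]
orientation: [0.13, 0.992, 0.001, 0.0]
force: [1.9, 6.7, -0.6]
grip_width: 0.0293
gripper_force: 3.3
```

```bash
python3 -m handwheel '[[[0,-0.012,0,0,0,0,0.32],[0,-0.012,0,0,0,0,0.32],[0,-0.012,0,0,0,0,0.32]]]'
python3 -m handwheel '[[[0,-0.012,0,0,0,0,0.32],[0,-0.012,0,0,0,0,0.32],[0,-0.012,0,0,0,0,0.32]]]' 
```

```text
time_s: 8.15
position: [0.5569, -0.0852, 0.0647]
orientation: [0.129, 0.992, 0.002, 0.0]
force: [2.6, 8.3, -0.8]
grip_width: 0.0294
gripper_force: 4.3
time_s: 8.45
position: [0.5568, -0.0853, 0.0647]
orientation: [0.129, 0.992, 0.003, 0.001]
force: [2.7, 10.5, -1.2]
grip_width: 0.0297
gripper_force: 5.4
```

The position is fixed and the force is rising, so the cover is home. I'll recentre on the axis and turn clockwise.

```bash
python3 -m handwheel '[[[0,0.05,0,0,0,0,0.32],[0,0.077,0,0,0,0,0.32],[0,0.077,0,0,0,0,0.32]]]'
python3 -m handwheel '[[[0,0,0,0,0,0.02,0.32],[0,0,0,0,0,0.04,0.32],[0,0,0,0,0,0.06,0.32],[0,0,0,0,0,0.08,0.32],[0,0,0,0,0,0.1,0.32],[0,0,0,0,0,0.1,0.32]]]'
python3 -c "
from station import *
s=read_state();print(s['ft_torque'],s['force'])"
```

```text
time_s: 8.75
position: [0.5583, -0.0806, 0.0646]
orientation: [0.131, 0.991, -0.001, -0.0]
force: [-1.0, -0.1, 0.2]
grip_width: 0.0299
gripper_force: 0.0
time_s: 9.35
position: [0.5559, -0.0797, 0.0643]
orientation: [0.431, 0.902, -0.002, -0.002]
force: [-4.7, 1.1, 2.2]
grip_width: 0.0296
gripper_force: 2.0
[0.34657403 0.85785038 0.09224881] [-4.65918631  1.13134025  2.23545732]
```

```bash
python3 -m handwheel '[[[0,0,0,0,0,0.02,0.32],[0,0,0,0,0,0.04,0.32],[0,0,0,0,0,0.06,0.32],[0,0,0,0,0,0.08,0.32],[0,0,0,0,0,0.1,0.32],[0,0,0,0,0,0.12,0.32],[0,0,0,0,0,0.14,0.32],[0,0,0,0,0,0.16,0.32],[0,0,0,0,0,0.17,0.32],[0,0,0,0,0,0.17,0.32]]]'
python3 - <<'E'
from h import *
s=read_state();print(s['ft_torque'],s['force'],s['joint_positions'])
save('wrist','w5.png')
E
```

```text
time_s: 10.35
position: [0.5559, -0.0754, 0.0637]
orientation: [0.829, 0.559, -0.001, -0.004]
force: [-2.7, 5.7, 2.0]
grip_width: 0.0295
gripper_force: 2.9
[1.39734447 0.89571792 0.09891581] [-2.73298921  5.65044141  1.9830649 ] [-0.18800876  0.72355176  0.46144254  1.84739757 -0.48700755  0.69320958
  0.17469535]
```

View pics/w5.png

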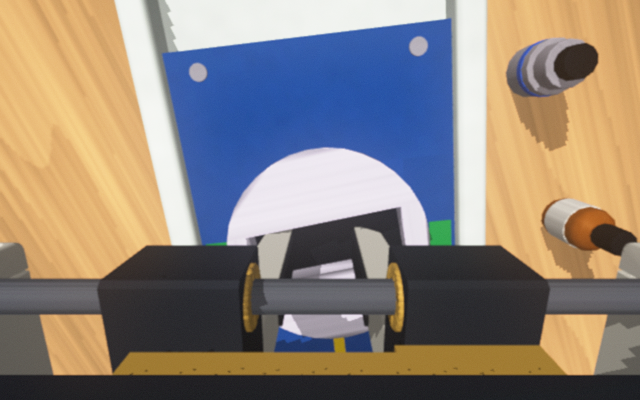

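The slot is within a few degrees of the green marks (about 210,243 and 440,232). I'll turn on to the stop.

```bash
python3 -m handwheel '[[[0,0,0,0,0,0.01,0.32],[0,0,0,0,0,0.018,0.32],[0,0,0,0,0,0.018,0.32]]]'
python3 -c "
from station import *
s=read_state();print(s['ft_torque'],s['force'])"
python3 -m handwheel '[[[0,0,0,0,0,0.008,0.32],[0,0,0,0,0,0.008,0.32]]]'
python3 -c "
from station import *
s=read_state();print(s['ft_torque'],s['force'])"
```

```text
time_s: 10.7
position: [0.5561, -0.075, 0.0637]
orientation: [0.859, 0.512, -0.001, -0.005]
force: [-2.9, 7.1, 1.0]
grip_width: 0.0297
gripper_force: 3.1
[1.45738153 0.76765429 0.10952753] [-2.86757652  7.07166566  0.9814394 ]
time_s: 10.9
position: [0.5561, -0.0748, 0.0637]
orientation: [0.87, 0.494, -0.002, -0.004]
force: [-3.3, 6.1, 1.8]
grip_width: 0.0301
gripper_force: 20.4
[1.34376272 0.88713773 1.22714093] [-3.29441999  6.06394733  1.76071704]
```

The torque jumped to 1.2 N m, so the stop is reached. I'll ease off, lift out and check.

```bash
python3 -m handwheel '[[[0,0,0,0,0,-0.02,0.32],[0,0,0,0,0,-0.039,0.32],[0,0,0,0,0,-0.039,0.32]]]'
python3 -m handwheel '[[[0,0,-0.05,0,0,0,0.32],[0,0,-0.1,0,0,0,0.32],[0,0,-0.3,0,0,0,0.32],[0,0,-0.5,0,0,0,0.32],[0,0,-0.8,0,0,0,0.32],[0,0,-1,0,0,0,0.32],[0,0,-1,0,0,0,0.32]]]'
python3 - <<'E'
from h import *
s=read_state();print(s['force'])
f=look();cv2.imwrite('pics/w6.png',f['pixels'][:,:,::-1])
E
```

```text
time_s: 11.2
position: [0.5591, -0.0807, 0.065]
orientation: [0.806, 0.592, 0.0, 0.001]
force: [-0.2, 0.2, -0.1]
grip_width: 0.03
gripper_force: 0.2
time_s: 11.9
position: [0.5616, -0.0807, 0.2201]
orientation: [0.807, 0.591, 0.004, 0.004]
force: [0.1, -0.4, 0.0]
grip_width: 0.0293
gripper_force: 0.0
[ 0.05111292 -0.4220201   0.01008756]
slot c [ 0.5575 -0.0763] len 0.076 0.025 ang 164.0 disc [ 0.5611 -0.0742  0.076 ] px ((316.7381591796875, 178.83602905273438), (24.44716453552246, 77.22562408447266), 88.36341857910156)
plate [ 0.5714 -0.0254] [np.float64(-15.8), np.float64(-103.1), np.float64(164.2)] [np.float64(0.128), np.float64(0.095)] ((314.0678405761719, 122.88674926757812), (104.1063003540039, 143.21359252929688), 88.18170166015625)
```

View pics/w6.png

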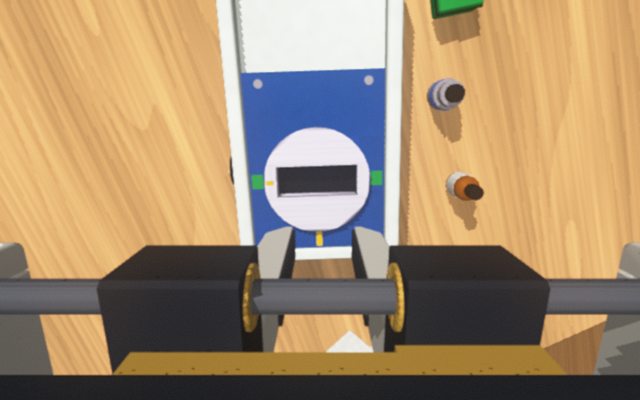

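The slot (277–357, row 180) lines up with both green marks to within 0.2° of the cover's edge. There is no gap at the wall, and the three loose items are standing undisturbed.

```bash
python3 -c "
from station import *
print(job_done())"
```

```text
the job is handed in; nothing more can be done
None
```

The cover is fully home against the end wall and the fastener is turned clockwise to its stop, so the cover is locked; the hand is clear, the objective, bottle and box were not touched, and the job is handed in. (The fastener had been left about 15° turned, so I first turned it back to open.)

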